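# Set a marked blank over the sawing edge and hold it down

## Robot

A 6-joint arm with a two-finger parallel gripper is mounted at the origin on the work surface. World frame = base frame: x ahead of the robot, y to its left, z up, the work surface at z = 0. Lengths are in mm, angles in rad, forces in N, time in s.
With the tool pointing down it reaches from about 350 to 975 mm from the base axis. Payload 7.1 kg.
Tool frame: the origin (TCP) lies on the centre line of the jaws, within the pads' length; the fingertips stand 19 mm ahead of it and the grasp point (between the pads) is the TCP (ctrl.tips_ahead is the z of the fingertips in the tool frame, in mm); z points along the fingers, y is the direction in which the jaws open and shut (so a half turn about z gives the same grasp; the last joint's range is limited). The gripper opens to 88 mm and grips with 3 to 60 N. Pads are 20 mm wide; open, the fingers measure 115 mm over their backs; the gripper's body (75 mm by 178 mm) begins 61 mm behind the grasp point.
Start: joints at [1.085, 0.423, 1.63, -0, 1.089, -0.019], TCP at [281.237, 558.131, 241.675] pointing down, gripper open.
Joint ranges: [-3, 3], [-0.9, 2.11], [0.09, 2.58], [-1.31, 4.45], [0.11, 2.69], [-2.54, 2.54]. Speed limits (rad/s): [2.39, 2.39, 3.01, 3.14, 3.14, 3.14].

## Interface

Orientations are given as a rotation vector (axis times angle).
In Python, from cell import ctrl gives the robot as it stands.
- The arm moves only by the tool carry_out, never from a script. Its argument "moves" is a list of rows, each a list of 4 numbers: the shift along the tool's x, y, z in units of 25 mm (1.0 is 25 mm), then the turn about the tool's z in units of 8 degrees (1.0 is 8 degrees). A call has 1 to 10 rows; each row is the pose to reach, as a shift and turn from the pose measured when the call began, along the tool's axes at that moment; what a row does not reach only later rows make up. A row lasts 1/10 s, in which the tool goes at most 50 mm and 8.59 degrees, less where a joint would pass 70% of its speed; a pose out of reach is approached as far as the arm can. A call with a gripper value outside its range is refused whole. "gripper" is the opening, from -1 (shut) to 1 (fully open), so that 0 is half open, set as the call begins (left out, the last holds). The fingers move at their own pace and stop on an object; "squeeze" is the grip in N (left out, the last holds). Time passes only in rows, so rows that repeat a pose let the fingers close. It gives the time, the measured TCP pose, the force and the opening at its end, in the units of the state.
- ctrl.read_state(): the state, without advancing time (a new reading comes with each control period).
- ctrl.grab_frame(name): name is "side" or "top" or "wrist"; returns the picture (384x512x3 uint8, red, green, blue); there is no depth.
- ctrl.camera_model(name): a dict with "fx", "fy", "cx", "cy" (pixels), "k1" (the pictures are not rectified: a ray, as slopes to the right and down, at radius r is drawn at 1 + k1 r^2 times it, then the intrinsics apply), "rvec" (rotation vector, rad) and "tvec" (3), from world to camera coordinates, as OpenCV has them; the wrist camera has in their place "mount" (4x4, takes a point from camera to tool coordinates, whose origin is the TCP and whose axes are the flange's). Camera axes: x right, y down, z forward; pixel columns grow to the right and rows downward; lengths in mm; the calibration is good to about 2 mm. A picture is of the moment at which its call begins: read the wrist's pose just before it. camera_model takes no time and is no camera call.
- ctrl.finish_job(): hands the job in, once; it reports no verdict.
The state is a dict: "time_s": time; "joint_pos": joint angles; "joint_velocities": joint speeds; "joint_torque": joint torques, N m; "tcp_pos": TCP position; "eef_rot": TCP orientation; "wrist_force": force on the tool from outside, world axes, zero at the start; "ft_torque": the same for the moment, N m; "width": finger opening in mm.
Only numpy, scipy, OpenCV 4.12 (cv2) and the standard library are available. Lean on these libraries where they do the work, as an engineer would, in place of code of your own. Each camera call takes 0.05 s, during which the arm holds its last target.

## Task

Slide the thin wooden blank flat along the sawing board with your fingertips until its pencil line lies right over the board's far edge (40 mm sticking out) and it sits square to that edge, then press down on top of it with the fingertips, ready for sawing. Finish while still holding it pressed against the board; never lift or tip it, and leave everything else where it is.

Things in the scene. Friction and masses are not known exactly. Their poses are not given: they have to be found in the camera images.
- riser: low sawing board fixed on the bench, 260 mm (its x) by 360 mm (its y), flat grey top 50 mm above the bench, edges sharp and straight. Origin: centre of its footprint at bench height. Its x axis points at its far long edge, away from the robot (board turned up to about 17 degrees either way); its top is clear between the bystanders at its two ends
- riser_edge (a point): middle of the sawing board's far long edge, at the height of its top, 130 mm from the board's centre; x points outward square to the edge, y along the edge
- blank: thin flat wooden blank lying loose on the sawing board, 130 mm long (its x), 95 mm wide (its y), 8 mm thick, about 80 g (may be 55 to 115 g), slides on the board with ordinary wood friction. Origin: centre of its underside. Its x axis points along its length to the end nearest the far edge; it starts wholly on the board, its leading end short of the edge and its length up to about 15 degrees off square
- blank_line (a point): middle of the dark pencil line (2.5 mm wide) drawn straight across the blank's upper face, 40 mm from its leading end and 25 mm ahead of its centre
- offcut: short plain wooden offcut, 80 x 40 x 10 mm, no line on it, lying on the sawing board near its left end; bystander. Origin: centre of its underside
- turned_knob: small turned wooden knob, 34 mm across, 40 mm tall, standing on the sawing board near its right end; bystander. Origin: centre of its underside
- chuck_key: steel T-shaped chuck key, 115 x 80 mm, 18 mm thick, lying on the bench to the right of the sawing board; bystander
- wax_jar: round lidded jar, 60 mm across, 55 mm tall, on the bench to the left of the sawing board; bystander. Origin: centre of its underside
- bowl: small wooden bowl, 110 mm across, 45 mm tall, on the bench to the left of the sawing board; bystander. Origin: centre of its underside
- mallet: wooden mallet standing on its head, 72 mm across, 210 mm tall, on the bench to the right of the sawing board; bystander. Origin: centre of its underside
- tool_post: steel post on a round foot, foot 56 mm across, 82 mm tall, on the bench to the right of the sawing board; bystander. Origin: centre of its underside
There are look-alikes about, which are no part of the job. Several things have the shape of the blank; the one meant has the colours described above.

How it is judged (in metres and radians):
At the end, for the whole second after the job is handed in: The pencil line is within 6 mm of the board's far edge (overhang 34 to 46 mm), the blank is square to the edge within 0.1 rad, flat on the board and still, and the fingers press on it with more than 1.5 N so that the blank bears on the board with more than 2.5 N, to the end (x of blank_line in the frame of riser_edge between -0.006 and 0.006 m and angle between the x axis of blank and the x axis of riser, either way round below 0.1 rad and angle between blank's own z axis and vertical below 0.04 rad and height (world z) of blank between 0.046 and 0.054 m and linear speed of blank below 0.01 m/s and contact force between the fingers and blank above 1.5 N and contact force between blank and riser above 2.5 N); the arm keeps its last pose, push and grip.
It fails at once if the blank is lifted off the board or falls off it (height (world z) of blank above 0.062 m or height (world z) of blank below 0.04 m).
It fails at once if the blank is tipped by more than about 14 degrees (angle between blank's own z axis and vertical above 0.25 rad).
It fails at once if a bystander is moved by more than 15 mm (distance of any of offcut, turned_knob, chuck_key, wax_jar, bowl, mallet, tool_post from where it was at the start of the episode above 0.015 m).
It also fails if it takes over 48 s, if anything falls off the work surface, if the arm or the gripper's body presses on something with over 40 N, if the wrist force passes 120 N, or if a joint passes its speed limit or range.

## Working session

There is one attempt and no reset: what is moved stays moved. The work goes in short steps, Python scripts to look and compute and a tool call to move; the robot and the scene stay as the last step left them, time stands still between calls to the robot, and variables do not carry over. Pictures are saved under pics/ and viewed, and the job is handed in when it is done.

Besides the shell and the picture viewer there is one more tool, called after "Call:" by a JSON object that holds its "api" and its "payload", one argument or row to a line. carry_out: Moves the arm, as the interface text tells. Its arguments: {"type":"object","properties":{"moves":{"type":"array"},"gripper":{"type":"number"},"squeeze":{"type":"number"}},"required":["moves"]}

```bash
ls; mkdir -p pics; python3 - <<'E'
from cell import ctrl
import cv2
for n in ["top","side","wrist"]:
    s=ctrl.read_state(); im=ctrl.grab_frame(n); cv2.imwrite(f"pics/{n}0.png",im[:,:,::-1])
    print(n,{k:(v.round(4).tolist() if hasattr(v,'round') and not isinstance(v,float) else v) for k,v in ctrl.camera_model(n).items()})
print(s, ctrl.tips_ahead)
E
```

```text
pics
top {'fx': 476.07584862708876, 'fy': 476.07584862708876, 'cx': 260.26106460748736, 'cy': 191.2087664901391, 'k1': -0.20564249107625793, 'rvec': [2.1991, -2.1581, 0.1017], 'tvec': [-2.1348, 535.3283, 1445.479]}
side {'fx': 423.18645449099245, 'fy': 423.18645449099245, 'cx': 247.26455606437506, 'cy': 191.36027752662193, 'k1': 0.053648850952670774, 'rvec': [2.3853, -0.0768, 0.0262], 'tvec': [-500.3394, 84.0909, 1166.9501]}
wrist {'fx': 274.120789584347, 'fy': 274.120789584347, 'cx': 256.9126531521258, 'cy': 192.64004178379153, 'k1': -0.0647369870962844, 'mount': [[-0.0005, -0.9616, -0.2745, 75.4598], [1.0, -0.0007, 0.0005, -1.0949], [-0.0006, -0.2745, 0.9616, -143.443], [0.0, 0.0, 0.0, 1.0]]}
{'time_s': 0.1, 'joint_pos': array([ 1.08497126e+00,  4.23766992e-01,  1.63064223e+00,  2.25318933e-06,
        1.08860496e+00, -1.90151065e-02]), 'joint_velocities': array([ 0.00038855,  0.00039234, -0.00279059, -0.00122669,  0.00079029,
        0.00124732]), 'joint_torque': array([-3.04393589e-04, -5.45613313e+01, -2.74323875e+01,  6.44706097e-02,
        1.88124290e-02, -3.35842083e-05]), 'tcp_pos': array([281.02698516, 557.69688809, 240.96655241]), 'eef_rot': array([-7.26542568e-01, -3.05605840e+00,  2.16115081e-03]), 'wrist_force': array([0.03414397, 0.97981146, 0.47489442]), 'ft_torque': array([-0.01384482,  0.03812812,  0.00632966]), 'width': 88.00334609606007} 19.0
```

View pics/top0.png

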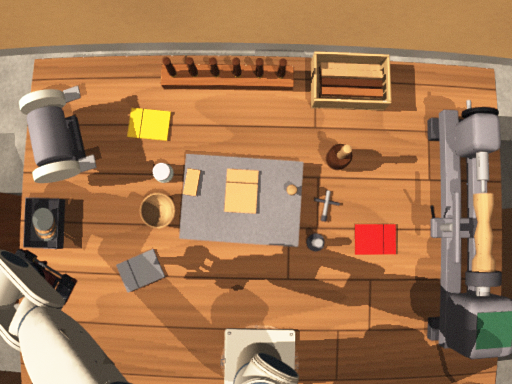

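View pics/side0.png

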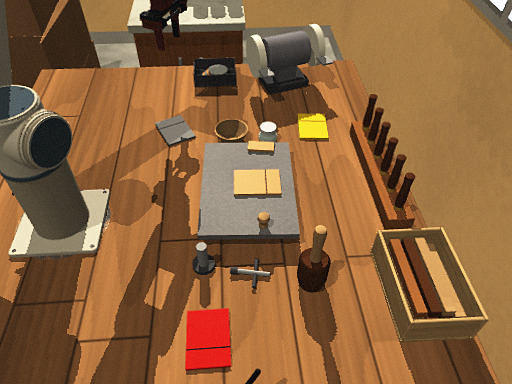

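The look-alikes in the top view are yellow (149,124), grey (141,270) and red (376,239). The wood-coloured one on the board at (241,190) with a dark line fits the description. I'll check it in a close crop.

```bash
cat > h.py <<'E'
import numpy as np, cv2
from cell import ctrl
def Rt(n,s=None):
    m=ctrl.camera_model(n)
    if n!="wrist":
        R=cv2.Rodrigues(np.array(m["rvec"],float))[0]; t=np.array(m["tvec"],float); return m,R,t
    T=np.array(m["mount"]); Rw=cv2.Rodrigues(np.array(s["eef_rot"]))[0]
    Rc=Rw@T[:3,:3]; p=Rw@T[:3,3]+np.array(s["tcp_pos"]); return m,Rc.T,-Rc.T@p
def KD(m): return np.array([[m["fx"],0,m["cx"]],[0,m["fy"],m["cy"]],[0,0,1]]),np.array([m["k1"],0,0,0,0.])
def p2w(n,uv,z,s=None):
    m,R,t=Rt(n,s);K,D=KD(m)
    q=cv2.undistortPoints(np.array(uv,float).reshape(-1,1,2),K,D).reshape(-1,2)
    d=np.c_[q,np.ones(len(q))]@R; c=-R.T@t
    return c+d*((np.broadcast_to(z,len(q))-c[2])/d[:,2])[:,None]
def w2p(n,X,s=None):
    m,R,t=Rt(n,s);K,D=KD(m)
    return cv2.projectPoints(np.array(X,float).reshape(-1,1,3),cv2.Rodrigues(R)[0],t,K,D)[0].reshape(-1,2)
E
python3 - <<'E'
import cv2
a=cv2.imread("pics/top0.png")[145:255,170:315]; cv2.imwrite("pics/topc.png",cv2.resize(a,None,fx=5,fy=5,interpolation=cv2.INTER_CUBIC))
a=cv2.imread("pics/side0.png")[135:245,190:310]; cv2.imwrite("pics/sidec.png",cv2.resize(a,None,fx=5,fy=5,interpolation=cv2.INTER_CUBIC))
E
```

```text
(no output)
```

View pics/topc.png

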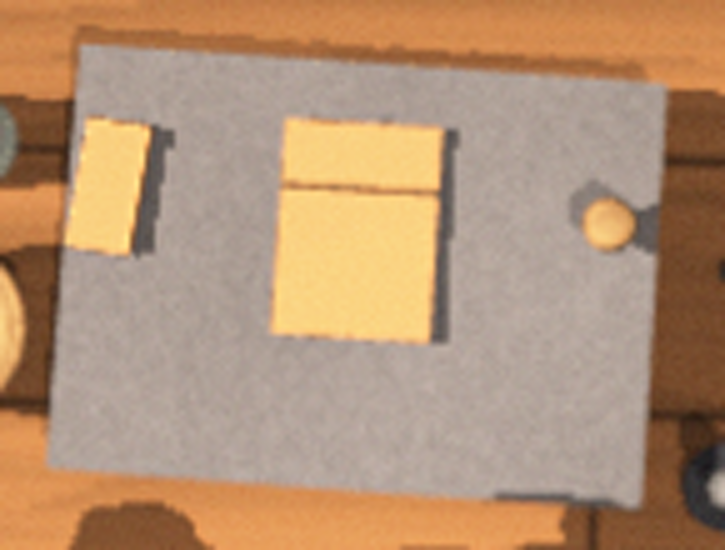

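View pics/sidec.png

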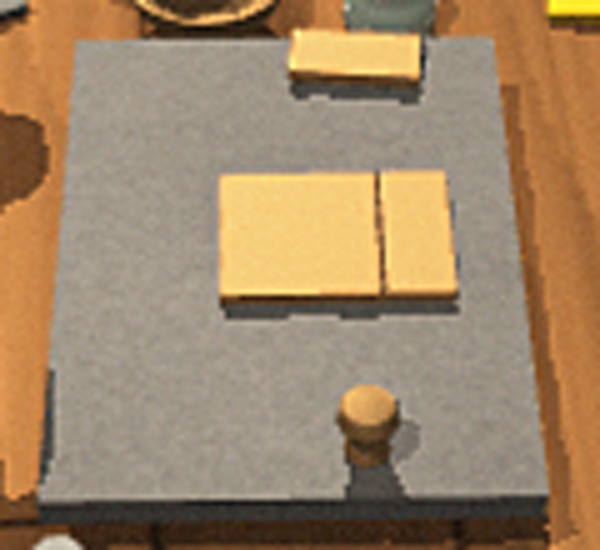

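```bash
python3 - <<'E'
from h import *
f=lambda a,o,k=5:(np.array(a,float)+.5)/k-.5+np.array(o)
def rep(name,n,o,B,K,L):
    P=p2w(n,f(B,o),50)[:,:2];Q=p2w(n,f(K,o),58)[:,:2];l=p2w(n,f(L,o),58)[:,:2]
    print(name,"board\n",P.round(1),"sides",[round(float(np.linalg.norm(P[i]-P[i-1])),1) for i in range(4)])
    e=P[0]-P[1]; ang=np.arctan2(-e[0],e[1]); ex=np.array([np.cos(ang),np.sin(ang)])
    e2=P[0]-P[3]+P[1]-P[2]
    print("edge normal ang",ang,"side ang",np.arctan2(e2[1],e2[0]),"edge mid",(P[0]+P[1])/2)
    print("blank\n",Q.round(1),[round(float(np.linalg.norm(Q[i]-Q[i-1])),1) for i in range(4)])
    d=Q[0]-Q[3]+Q[1]-Q[2]; w=Q[0]-Q[1]+Q[3]-Q[2]
    print("ang",np.arctan2(d[1],d[0]),np.arctan2(-w[0],w[1]),"centre",Q.mean(0),"line mid",l.mean(0), "line x rel edge",(l-P[:2].mean(0))@ex)
rep("top","top",(170,145),[(80,45),(665,86),(640,506),(50,467)],[(286,119),(445,127),(432,343),(271,334)],[(284,185),(440,192)])
# side: far edge is right; left(+y) is up
rep("side","side",(190,135),[(496,38),(548,495),(40,498),(75,40)],[(445,171),(458,291),(221,296),(220,174)],[(378,172),(383,292)])
E
```

```text
top board
 [[ 644.4  239.3]
 [ 625.6 -119.6]
 [ 370.  -107.5]
 [ 386.2  249.4]] sides [258.4, 359.4, 255.9, 357.3]
edge normal ang -0.05228541605869269 side ang -0.04327989652643104 edge mid [635.00717589  59.8223442 ]
blank
 [[599.7 110.7]
 [596.6  14.3]
 [465.7  19.7]
 [469.2 116.5]] [130.6, 96.5, 131.0, 96.9]
ang -0.04257332676069806 -0.034138157129467134 centre [532.7894165   65.30781074] line mid [558.17898933  63.74686732] line x rel edge [-78.16051352 -75.69608094]
side board
 [[ 646.   236.4]
 [ 625.8 -120.2]
 [ 368.7 -105.2]
 [ 384.4  252. ]] sides [262.1, 357.2, 257.5, 357.6]
edge normal ang -0.056606793864042874 side ang -0.05879166959542697 edge mid [635.89083315  58.13142024]
blank
 [[599.4 111.2]
 [595.7  16.2]
 [465.9  21. ]
 [469.3 117.4]] [130.2, 95.1, 129.9, 96.5]
ang -0.04224722090761501 -0.037153591066646105 centre [532.61120457  66.45778311] line mid [557.67267001  65.57114897] line x rel edge [-78.1950457  -78.83253938]
```

```bash
cat >> h.py <<'E'
def go(target,ang_world_y,s=None):
    """units for tool pose with TCP at target and tool y axis at given world heading"""
    s=s or ctrl.read_state(); R=cv2.Rodrigues(np.array(s["eef_rot"]))[0]
    d=R.T@(np.array(target,float)-s["tcp_pos"])/25
    a=np.arctan2(R[1,1],R[0,1]); t=(ang_world_y-a+np.pi)%(2*np.pi)-np.pi
    return d.round(3), round(-np.degrees(t)/8,3), R.round(3).tolist(), np.array(s["tcp_pos"]).round(1)
E
python3 -c "
from h import *
print(go([440,69,241],np.pi/2-.052))"
```

```text
(array([-14.476, -14.599,   0.02 ]), np.float64(-2.971), [[-0.893, 0.45, -0.001], [0.45, 0.893, -0.001], [0.0, -0.001, -1.0]], array([281.1, 557.8, 241.1]))
```

Call:
{"api": "carry_out", "payload": {
  "moves": [
    [-1.448,-1.46,0,-0.3],
    [-2.9,-2.92,0,-0.6],
    [-4.34,-4.38,0,-0.9],
    [-5.79,-5.84,0,-1.2],
    [-7.24,-7.3,0,-1.5],
    [-8.69,-8.76,0,-1.8],
    [-10.1,-10.2,0,-2.1],
    [-11.6,-11.7,0,-2.4],
    [-13.0,-13.1,0,-2.7],
    [-14.48,-14.6,0,-2.97]
  ],
  "gripper": 0.15
}}

```text
time_s: 1.15
tcp_pos: [435.8, 80.6, 241.6]
eef_rot: [-0.079, -3.14, 0.001]
wrist_force: [1.5, 0.0, 0.3]
width: 50.2
```

```bash
python3 -c "
from h import *
print(go([440,69,100],np.pi/2-.052))"
```

```text
(array([-0.19 , -0.451,  5.665]), np.float64(0.012), [[-0.999, 0.05, -0.0], [0.05, 0.999, -0.001], [0.0, -0.001, -1.0]], array([435.8,  80.6, 241.6]))
```

Call:
{"api": "carry_out", "payload": {
  "moves": [
    [-0.19,-0.45,1.5,0],
    [-0.19,-0.45,3,0],
    [-0.19,-0.45,4.5,0],
    [-0.19,-0.45,5.6,0],
    [-0.19,-0.45,5.6,0],
    [-0.19,-0.45,5.6,0]
  ]
}}

```text
time_s: 1.75
tcp_pos: [439.9, 69.0, 101.7]
eef_rot: [-0.079, -3.139, 0.002]
wrist_force: [0.4, -0.1, 0.1]
width: 50.5
```

```bash
python3 - <<'E'
from h import *
print(go([442,69,72],np.pi/2-.052))
s=ctrl.read_state(); im=ctrl.grab_frame("wrist"); cv2.imwrite("pics/w1.png",im[:,:,::-1])
E
```

```text
(array([-0.087,  0.006,  1.189]), np.float64(0.013), [[-0.999, 0.05, -0.001], [0.05, 0.999, -0.001], [0.001, -0.001, -1.0]], array([439.9,  69. , 101.7]))
```

View pics/w1.png

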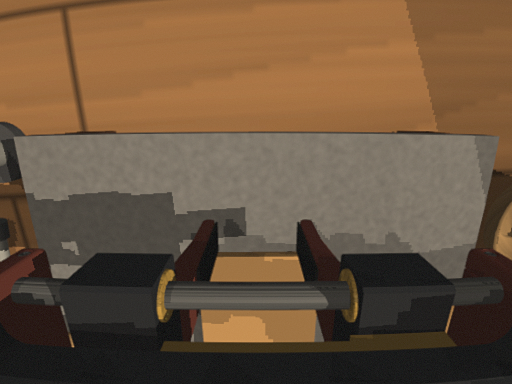

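Call:
{"api": "carry_out", "payload": {
  "moves": [
    [-0.08,0,0.6,0],
    [-0.08,0,1.1,0],
    [-0.08,0,1.19,0],
    [-0.08,0,1.19,0]
  ]
}}

```text
time_s: 2.2
tcp_pos: [442.6, 69.1, 73.0]
eef_rot: [0.078, 3.14, -0.001]
wrist_force: [0.2, 0.4, -0.2]
width: 50.6
```

Call:
{"api": "carry_out", "payload": {
  "moves": [
    [-0.3,0,0,0],
    [-0.6,0,0,0],
    [-0.9,0,0,0],
    [-1.2,0,0,0],
    [-1.5,0,0,0],
    [-1.8,0,0,0],
    [-2.1,0,0,0],
    [-2.4,0,0,0],
    [-2.6,0,0,0],
    [-2.6,0,0,0]
  ]
}}

```text
time_s: 3.2
tcp_pos: [508.5, 65.8, 73.1]
eef_rot: [0.079, 3.139, -0.001]
wrist_force: [-0.9, 0.1, -0.9]
width: 50.6
```

```bash
python3 - <<'E'
from h import *
for n in ["top","side"]:
    a=ctrl.grab_frame(n)[:,:,::-1]; cv2.imwrite(f"pics/{n}1.png",a)
    c=a[130:240,185:310] if n=="top" else a[135:245,200:320]
    cv2.imwrite(f"pics/{n}1c.png",cv2.resize(c,None,fx=5,fy=5,interpolation=cv2.INTER_CUBIC))
print(go([535,64,72],np.pi/2-.052))
E
```

```text
(array([-1.104, -0.017,  0.04 ]), np.float64(0.014), [[-0.999, 0.05, 0.0], [0.05, 0.999, -0.001], [-0.001, -0.001, -1.0]], array([507.4,  65.8,  73. ]))
```

View pics/top1c.png

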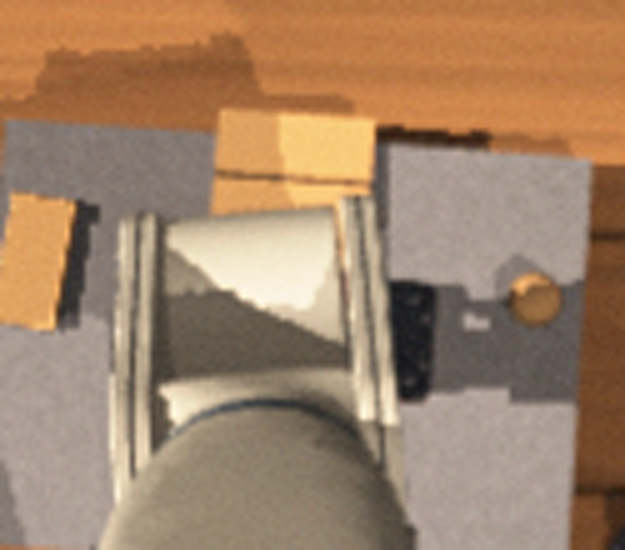

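View pics/side1c.png

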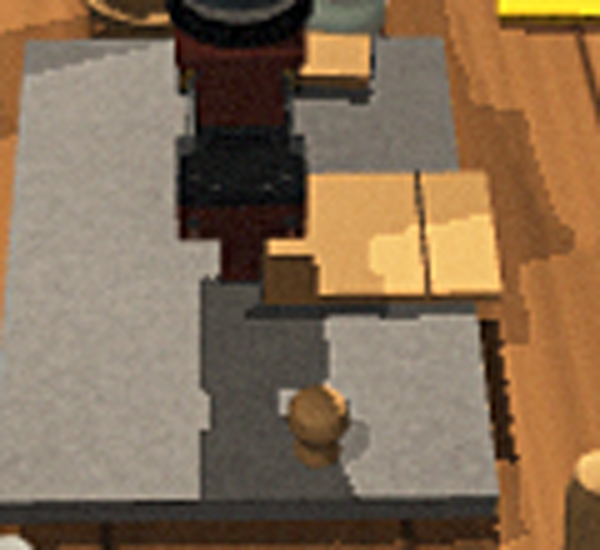

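The blank is moving square, its leading end already past the edge. The line sits at crop (216,175)-(372,183) in top and (417,172)-(425,296) in side. Next I measure what is left.

```bash
cat >> h.py <<'E'
EDGE={"top":np.array([[644.4,239.3],[625.6,-119.6]]),"side":np.array([[646.,236.4],[625.8,-120.2]])}
f=lambda a,o,k=5:(np.array(a,float)+.5)/k-.5+np.array(o)
def line(n,o,L,extra=None):
    l=p2w(n,f(L,o),58)[:,:2]; e=EDGE[n][0]-EDGE[n][1]; ang=np.arctan2(-e[0],e[1]); ex=np.array([np.cos(ang),np.sin(ang)])
    w=l[0]-l[1]; la=np.arctan2(-w[0],w[1])
    print(n,"line x rel edge",((l-EDGE[n].mean(0))@ex).round(1),"mean",((l-EDGE[n].mean(0))@ex).mean().round(2),"len",np.linalg.norm(w).round(1),"ang-edge",(la-ang).round(3),l.round(1).tolist())
E
python3 - <<'E'
from h import *
line("top",(185,130),[(216,175),(372,183)]); line("side",(200,135),[(417,172),(425,296)])
line("top",(185,130),[(219,110),(376,118)]);line("side",(200,135),[(488,171),(501,293)])
E
```

```text
top line x rel edge [-26.2 -24.3] mean -25.25 len 94.7 ang-edge 0.019 [[611.3, 108.0], [608.2, 13.3]]
side line x rel edge [-26.7 -28.7] mean -27.71 len 98.0 ang-edge -0.02 [[612.0, 109.6], [604.6, 11.8]]
top line x rel edge [13.8 15.6] mean 14.72 len 95.6 ang-edge 0.019 [[651.3, 107.2], [648.1, 11.6]]
side line x rel edge [14.3 13. ] mean 13.67 len 96.5 ang-edge -0.014 [[653.1, 107.6], [646.3, 11.3]]
```

Call:
{"api": "carry_out", "payload": {
  "moves": [
    [-0.2,0,0.02,0],
    [-0.4,0,0.02,0],
    [-0.6,0,0.02,0],
    [-0.8,0,0.02,0],
    [-0.95,0,0.02,0],
    [-1.02,0,0.02,0],
    [-1.04,0,0.02,0],
    [-1.04,0,0.02,0],
    [-1.04,0,0.02,0]
  ]
}}

```text
time_s: 4.2
tcp_pos: [533.3, 64.5, 72.5]
eef_rot: [0.079, 3.14, -0.001]
wrist_force: [0.2, 0.1, -0.3]
width: 50.5
```

```bash
python3 - <<'E'
from h import *
for n in ["top","side"]:
    a=ctrl.grab_frame(n)[:,:,::-1]; cv2.imwrite(f"pics/{n}2.png",a)
    c=a[130:210,200:300] if n=="top" else a[155:235,230:330]
    cv2.imwrite(f"pics/{n}2c.png",cv2.resize(c,None,fx=7,fy=7,interpolation=cv2.INTER_CUBIC))
print(go([535,64,72],np.pi/2-.052))
E
```

```text
(array([-0.07 , -0.017,  0.02 ]), np.float64(0.014), [[-0.999, 0.05, 0.0], [0.05, 0.999, -0.001], [-0.0, -0.001, -1.0]], array([533.3,  64.5,  72.5]))
```

View pics/top2c.png

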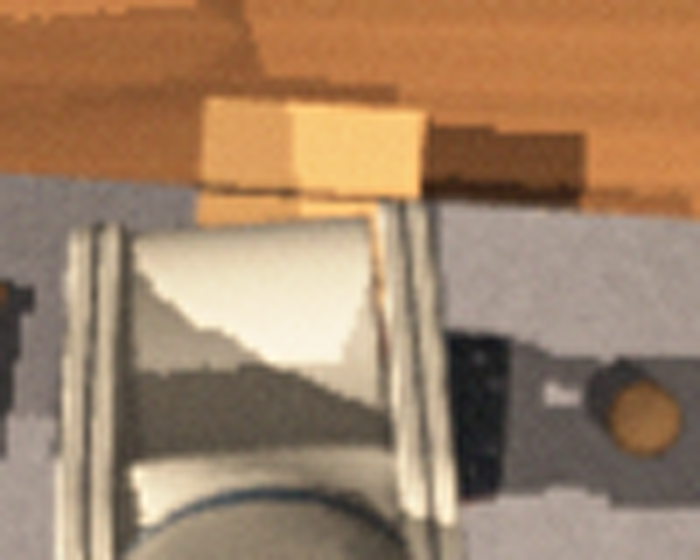

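View pics/side2c.png

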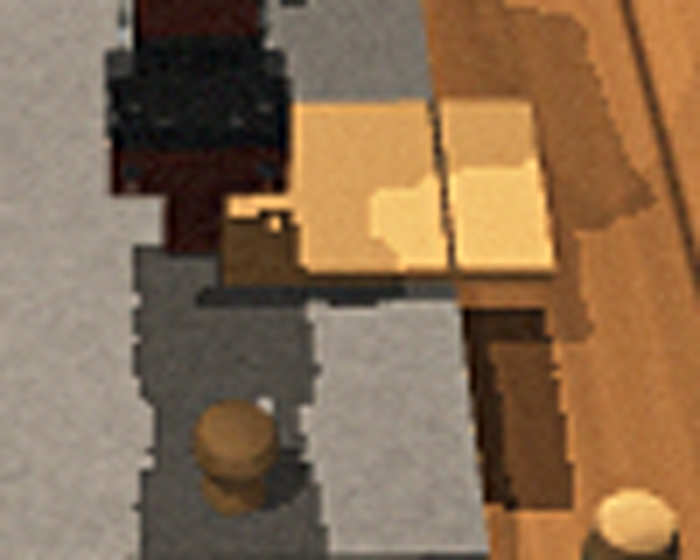

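```bash
python3 - <<'E'
from h import *
import h
g=h.f
h.f=lambda a,o,k=7:g(a,o,7)
line("top",(200,130),[(198,189),(375,199)]); line("side",(230,155),[(434,103),(452,270)])
line("top",(200,130),[(206,97),(428,110)]);line("side",(230,155),[(532,99),(555,271)])
# local board edge in this frame
print(p2w("top",h.f([(5,175),(190,178),(445,202),(695,216)],(200,130)),50).round(1))
print(p2w("side",h.f([(427,30),(432,97),(460,300),(488,530)],(230,155)),50).round(1))
for n in("top","side"):
  for t in np.linspace(0,1,3): 
    X=EDGE[n][0]*(1-t)+EDGE[n][1]*t; print(n,X)
E
```

```text
top line x rel edge [-1.6 -0.5] mean -1.06 len 77.0 ang-edge 0.014 [[636.0, 108.5], [633.0, 31.6]]
side line x rel edge [-2.1 -2.4] mean -2.25 len 94.3 ang-edge -0.004 [[636.6, 106.7], [630.9, 12.6]]
top line x rel edge [39.1 40.2] mean 39.67 len 96.8 ang-edge 0.011 [[676.6, 106.1], [672.6, 9.3]]
side line x rel edge [38.5 37.7] mean 38.11 len 97.2 ang-edge -0.008 [[677.2, 106.4], [670.9, 9.4]]
[[ 642.1  193.8   50. ]
 [ 642.1  112.6   50. ]
 [ 633.5    1.1   50. ]
 [ 629.6 -108.1   50. ]]
[[ 641.3  159.9   50. ]
 [ 637.9  118.6   50. ]
 [ 633.4    3.8   50. ]
 [ 627.6 -109.7   50. ]]
top [644.4 239.3]
top [635.    59.85]
top [ 625.6 -119.6]
side [646.  236.4]
side [635.9  58.1]
side [ 625.8 -120.2]
```

Call:
{"api": "carry_out", "payload": {
  "moves": [
    [-0.03,0,0,0],
    [-0.055,0,0,0],
    [-0.055,0,0,0],
    [-0.055,0,0,0]
  ]
}}

```text
time_s: 4.7
tcp_pos: [534.7, 64.4, 72.5]
eef_rot: [0.079, 3.14, -0.001]
wrist_force: [-0.2, -0.2, -0.1]
width: 50.5
```

Call:
{"api": "carry_out", "payload": {
  "moves": [
    [0.2,0,0,0],
    [0.6,0,0,0],
    [0.8,0,0,0],
    [0.8,0,-0.8,0],
    [0.8,0,-1.6,0],
    [0.8,0,-1.6,0]
  ],
  "gripper": 0.15
}}

```text
time_s: 5.3
tcp_pos: [515.7, 65.7, 114.4]
eef_rot: [0.078, 3.136, -0.001]
wrist_force: [-0.6, -0.0, -0.7]
width: 50.2
```

```bash
python3 - <<'E'
from h import *
for n in ["top","side"]:
    a=ctrl.grab_frame(n)[:,:,::-1]; cv2.imwrite(f"pics/{n}3.png",a)
    c=a[130:210,200:300] if n=="top" else a[155:235,230:330]
    cv2.imwrite(f"pics/{n}3c.png",cv2.resize(c,None,fx=7,fy=7,interpolation=cv2.INTER_CUBIC))
ex=np.array([np.cos(.054),-np.sin(.054)])
t=np.array([635.4,59])+ex*-35; t[1]+=0
print(t,go([*t,100],np.pi/2-.052))
E
```

```text
[600.4510176   60.88908159] (array([-3.442, -0.013,  0.507]), np.float64(0.015), [[-0.999, 0.05, 0.001], [0.05, 0.999, -0.001], [-0.001, -0.001, -1.0]], array([514.5,  65.5, 112.6]))
```

View pics/top3c.png

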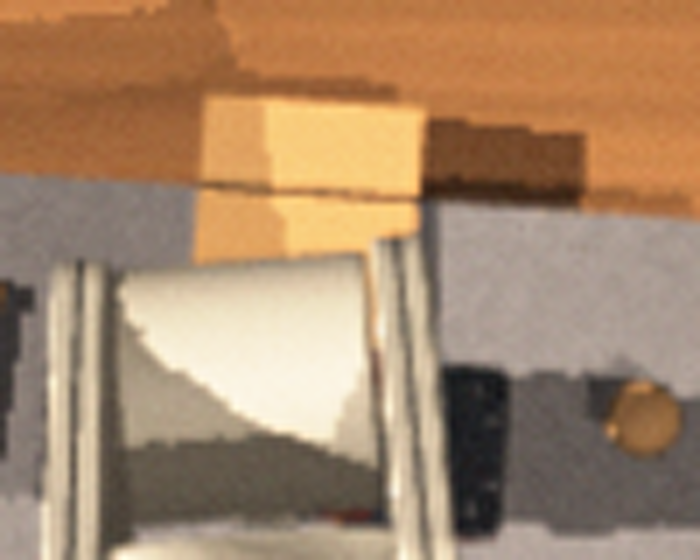

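View pics/side3c.png

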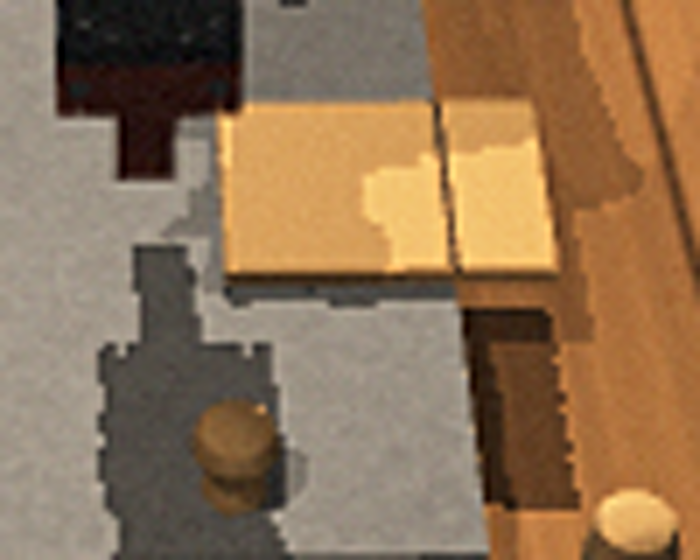

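```bash
python3 - <<'E'
from h import *
import h
g=h.f
h.f=lambda a,o,k=7:g(a,o,7)
line("top",(200,130),[(200,185),(420,198)]); line("side",(230,155),[(437,103),(456,271)])
line("top",(200,130),[(206,95),(428,107)]);line("side",(230,155),[(534,99),(557,271)])
E
```

```text
top line x rel edge [0.2 1.3] mean 0.77 len 95.7 ang-edge 0.011 [[637.7, 107.7], [633.8, 12.1]]
side line x rel edge [-0.8 -0.9] mean -0.87 len 94.9 ang-edge -0.001 [[637.8, 106.6], [632.4, 11.9]]
top line x rel edge [40.  41.5] mean 40.77 len 96.8 ang-edge 0.016 [[677.5, 106.1], [674.0, 9.3]]
side line x rel edge [39.3 38.5] mean 38.91 len 97.2 ang-edge -0.009 [[678.0, 106.3], [671.7, 9.3]]
```

Call:
{"api": "carry_out", "payload": {
  "moves": [
    [-0.9,0,0,0],
    [-1.8,0,0,0],
    [-2.7,0,0,0],
    [-3.44,0,0.2,0],
    [-3.44,0,0.8,0],
    [-3.44,0,1.2,0],
    [-3.44,0,1.2,0],
    [-3.44,0,1.2,0]
  ]
}}

```text
time_s: 6.2
tcp_pos: [598.8, 61.2, 81.7]
eef_rot: [-0.078, -3.139, 0.002]
wrist_force: [-0.0, -0.3, 0.2]
width: 50.6
```

```bash
python3 - <<'E'
from h import *
s=ctrl.read_state();print(s['wrist_force'],go([600.4,60.5,77],np.pi/2-.052,s))
E
```

```text
[-0.04433484 -0.2680828   0.19739607] (array([-0.065, -0.025,  0.187]), np.float64(0.015), [[-0.999, 0.05, -0.001], [0.05, 0.999, -0.001], [0.001, -0.001, -1.0]], array([598.8,  61.2,  81.7]))
```

Position is right (mean offset ~0 mm, square within ~0.01 rad). Now press down gently.

Call:
{"api": "carry_out", "payload": {
  "moves": [
    [0,0,0.1,0],
    [0,0,0.17,0],
    [0,0,0.22,0],
    [0,0,0.25,0],
    [0,0,0.25,0],
    [0,0,0.25,0]
  ]
}}

```text
time_s: 6.8
tcp_pos: [598.6, 61.3, 77.3]
eef_rot: [-0.078, -3.139, 0.001]
wrist_force: [-6.4, 0.4, 15.9]
width: 50.2
```

```bash
python3 - <<'E'
from h import *
for n in ["top","side"]:
    a=ctrl.grab_frame(n)[:,:,::-1]; cv2.imwrite(f"pics/{n}4.png",a)
    c=a[130:210,200:300] if n=="top" else a[155:235,230:330]
    cv2.imwrite(f"pics/{n}4c.png",cv2.resize(c,None,fx=7,fy=7,interpolation=cv2.INTER_CUBIC))
s=ctrl.read_state();print(s['wrist_force'],s['tcp_pos'],s['time_s'])
E
```

```text
[-6.04327851 -0.06429454 15.4540451 ] [598.5823876   61.24262692  77.29446003] 6.9
```

View pics/top4c.png

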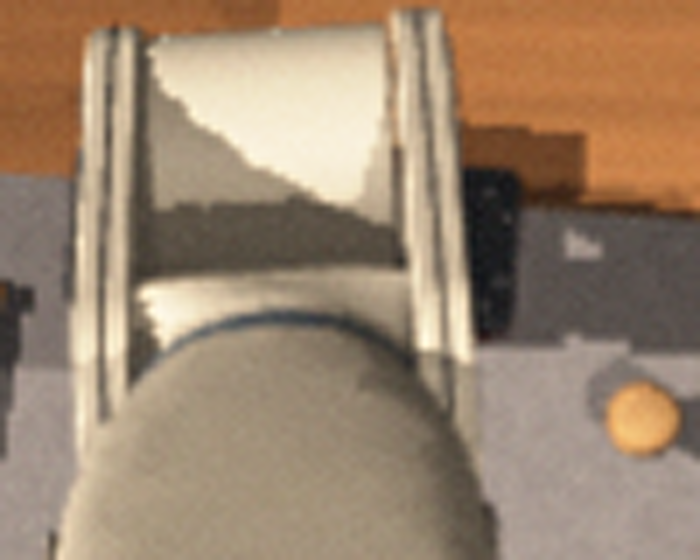

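View pics/side4c.png

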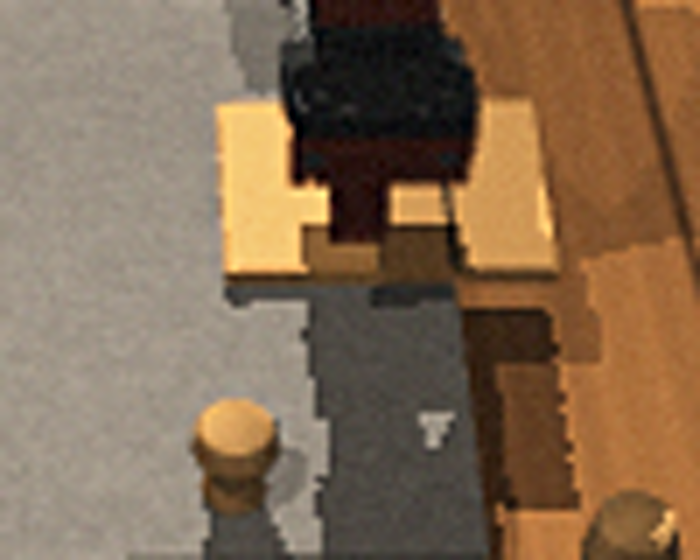

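In the side view the blank is unchanged: leading end at (534,99)-(557,271), line's lower end at (457,271), meeting the board edge. The top view is hidden by the arm. The force is steady, so I'm handing in.

```bash
python3 -c "
from h import *
ctrl.finish_job(); s=ctrl.read_state(); print(s['wrist_force'],s['tcp_pos'],s['time_s'])"
```

```text
the job is handed in; nothing more can be done
the job is handed in; nothing more can be done
```

I pushed the wood-coloured blank from its rear end with two spread fingertips until its pencil line lay over the board's far edge. Then I pressed down on top of it with the fingertips and handed the job in while still holding it there.

**Position:** just before pressing, the line was at +0.8 mm from the edge in the top view and -0.9 mm in the side view. The leading end stuck out 40.8 mm (top) and 38.9 mm (side). The two cameras differ by about 2 mm, which is the stated calibration accuracy.

**Squareness:** the blank was within about 0.016 rad of square to the edge.

**Pressing:** the vertical force was about 15.5 N and steady, with about 6 N of sideways force toward the robot. In the side view the blank had not visibly moved under the press. The arm hid the line in the top view at that point, so that final check rests on one camera.

**Bystanders:** none looked disturbed in the pictures, but I did not measure them. The clock read 6.9 s just before I handed in; no verdict was reported.

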